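# Stop the bench stirrer, free its lift lever and hold the paddle clear of the beaker

### The job

The stirring is finished. On the bench stirrer, turn the speed knob fully anticlockwise to off, then flip the red safety catch right over to the outside, and only then pull the lift lever forward and down to its stop, so that the paddle comes up clear of the little beaker. Finish while still holding the lever at its stop, since the head sinks back if it is let go, and leave the beaker and the ware on the bench where they stand.

Things in the scene. Friction and masses are not known exactly. Their poses are not given: they have to be found in the camera images.
- mixer: Bench stirrer, fixed: light grey base 270 x 280 mm, 50 mm high, guide rods 410 mm tall at the back, motor 66 mm wide (axis x -30, y 0, from 215 to 334 mm above the bench at the start). Origin: centre of the base's underside; x to its back (rods), -x its front (robot side), y to its left, z up. Knob at right front, catch and lever on its left side. Offsets below are in this frame.
- speed (a joint): Speed knob, rad: 0 = off, against its stop, fully anticlockwise seen from above; it grows as the knob is turned clockwise (to 4.7). It stays where it is left; friction 0.03 N m.
- speed_grip (a point): Dark knob, bar grip 42 mm long, 14 wide, 32 high on a disc 44 mm across. Point on its vertical axis, 87 mm above the bench (7 mm below the bar's top, 23 mm above the disc), at x -85, y -90 mm of the stirrer. At 0 the bar lies along the stirrer's x; at value q it is turned by q clockwise seen from above. Its frame turns with it, x along the bar.
- catch (a joint): Red safety catch, rad: 0 = upright, locked (its nose stands under the lever's lug; the lever then gives no more than about 0.05 rad); 1.57 = folded over to the stirrer's left, level, at its stop. Axis along the stirrer's x. Past about 0.6 rad it tips over by its own weight and stays down.
- catch_tab (a point): Thumb tab of the catch, 12 mm thick (along the stirrer's x), 26 mm wide, 34 mm high: its centre, 98 mm from the catch's pivot, 203 mm above the bench while upright. Free room on all sides of it above a height of 172 mm.
- catch_pivot (a point): Pivot of the catch, 105 mm above the bench, at x -30, y +95 mm of the stirrer; its axis is parallel to the stirrer's x.
- lever (a joint): Lift lever, rad: 0 = parked, leaning 0.175 rad back from upright; grows as the grip is pulled forward (stirrer's -x) and down, to the stop at 1.30. Axis parallel to the stirrer's y. It lifts the stirrer head 61.5 mm per rad. The head's weight (about 1 kg) pulls it back to 0 when let go; 2 to 7 N at the grip hold it.
- lever_handle (a point): Centre of the lever's blue hand grip, a level cylinder 24 mm thick, 88 mm long along the stirrer's y, turning freely on its spindle; can be pinched from above across its thickness. 140 mm from the lever's axis. Parked: 298 mm above the bench, x +84, y +147 mm of the stirrer; at the stop: 220 mm above the bench, x -66 mm.
- lever_pivot (a point): Pivot of the lever, 160 mm above the bench, at x +60, y +95 mm of the stirrer.
- paddle_foot (a point): Underside of the small steel stirring paddle, 32 mm wide, at the foot of the 8 mm shaft; it moves straight up with the head.
- beaker_rim (a point): Centre of the rim of the 100 ml glass beaker (56 mm wide, 70 mm tall, loose) that stands on the stirrer's base under the motor, 123 mm above the bench; the paddle hangs in it at the start.
- flask_mid (a point): Erlenmeyer flask, clear glass, 74 mm wide, 105 mm tall; this point is half-way up its axis or body. Loose bystander on the bench, not to be moved.
- vial_mid (a point): sample vial with blue cap, 23 mm wide, 57 mm tall; this point is half-way up its axis or body. Loose bystander on the bench, not to be moved.
- mortar_mid (a point): white porcelain mortar, 100 mm wide, 45 mm tall; this point is half-way up its axis or body. Loose bystander on the bench, not to be moved.
- slide_box_mid (a point): pink box of microscope slides, 52 x 80 x 30 mm; this point is half-way up its axis or body. Loose bystander on the bench, not to be moved.
- filter_box_mid (a point): green box of filter papers, 100 x 100 x 28 mm; this point is half-way up its axis or body. Loose bystander on the bench, not to be moved.
- big_beaker_mid (a point): 250 ml glass beaker, 72 mm wide, 92 mm tall; this point is half-way up its axis or body. Loose bystander on the bench, not to be moved.
There are look-alikes about, which are no part of the job. Leave any pink or purple look-alike of the part that bears beaker_rim alone.

How it is judged:
By the outcome, as a careful person would: the job done as asked, in the order asked, and still so for the second after the job is handed in, while the arm keeps its last pose, push and grip.
It also fails if it takes over 72 s, if anything falls off the work surface, if the arm or the gripper's body presses on something with over 40 N, if the wrist force passes 120 N, or if a joint passes its speed limit or range.

### The arm

A 6-joint arm with a two-finger parallel gripper is mounted at the origin on the work surface. World frame = base frame: x ahead of the robot, y to its left, z up, the work surface at z = 0. Lengths are in m, angles in rad, forces in N, time in s.
With the tool pointing down it reaches from about 0.4 to 0.825 m from the base axis. Payload 7 kg.
Tool frame: the origin (TCP) lies between the finger pads; the fingertips stand 17 mm ahead of it and the grasp point (between the pads) lies 2 mm behind it; x points along the fingers, z is the direction in which the jaws open and shut, and the axes are right-handed (so a half turn about x gives the same grasp; the last joint's range is limited). The gripper opens to 88 mm and grips with 3 to 60 N. Pads are 19 mm wide; open, the fingers measure 130 mm over their backs; the gripper's body (78 mm by 193 mm) begins 47 mm behind the grasp point.
Start: joints at [1.602, 0.359, 0.012, 0, -1.224, -0.288], TCP at [0.171, 0.653, 0.244] pointing down, gripper open.
Joint ranges: [-3.07, 3.07], [-1.43, 2.12], [-1.02, 1.25], [-3.03, 1.67], [-3.05, -0], [-3.03, 3.03]. Speed limits (rad/s): [2.39, 2.39, 3.01, 3.14, 3.14, 3.14].

### API

Orientations are given as [roll, pitch, yaw] about the fixed x, y, z axes, in that order (R = Rz(yaw) Ry(pitch) Rx(roll)).
In Python, from station import * gives the robot as it stands.
- The arm moves only by the tool step_arm, never from a script. Its argument "deltas" is a list of rows, each a list of 5 numbers: the shift along the tool's x, y, z in cm, then the turn about the tool's x in degrees, then the closure, from 0 (fully open) to 1 (shut). In form: [[dx, dy, dz, roll, fingers], ...]. A call has exactly 10 rows; each row is the pose to reach, as a shift and turn from the pose commanded when the call began, along the tool's axes at that moment; what a row does not reach only later rows make up. A row lasts 1/12 s, in which the tool goes at most 41.7 mm and 7.16 degrees, less where a joint would pass 70% of its speed; a pose out of reach is approached as far as the arm can. A call with a gripper value outside its range is refused whole. The fingers move at their own pace and stop on an object; "squeeze" is the grip in N (left out, the last holds). Time passes only in rows, so rows that repeat a pose let the fingers close, or fill a call up. It gives the time, the measured TCP pose, the force and the opening at its end, in the units of the state.
- get_state(): the state, without advancing time (a new reading comes with each control period).
- grab_frame(name): name is "scene" or "top" or "wrist"; returns a dict with "pixels" (384x512x3 uint8, red, green, blue), "range_z" (384x512 float32, m along the optical axis (not along the pixel's ray), 0 where there is no reading), "fx", "fy", "cx", "cy" (pixels), "view" (4x4, takes a point from world to camera coordinates); the wrist camera has in their place "hand_eye" (4x4, takes a point from camera to tool coordinates, whose origin is the TCP and whose axes are the tool frame's). Camera axes: x right, y down, z forward; pixel columns grow to the right and rows downward; lengths in m; the calibration is good to about 2 mm. The wrist camera is an equidistant fisheye: a pixel r from the principal point sees the ray r / f radians off the axis. A picture is of the moment at which its call begins: read the wrist's pose just before it.
- job_done(): hands the job in, once; it reports no verdict.
Trained networks look in the newest picture that a camera, given by its name, has taken for a name from the list of things; names that differ only in an ending like _2 or _b are one class to them, and where a whole thing is asked for, a point or a joint stands for the part that bears it (a point fixed in the world has none). Each returns a list of dicts, best first, with "conf" (0 to 1); they miss things now and then, are a little off and sometimes report something else, mostly with a low value. They report only what shows in the picture. A call takes as long as a camera call. They do not tell look-alikes from the thing itself.
- boxes_of(thing, camera): "extent" ([left, top, right, bottom] in pixels, round what is visible of it).
- masks_of(thing, camera): "mask" (384x512 bool, what is visible of it) and "extent" ([left, top, right, bottom] in pixels, round what is visible of it).
The state is a dict: "t": time; "q": joint angles; "qd": joint speeds; "joint_efforts": joint torques, N m; "eef_pos": TCP position; "ee_rot": TCP orientation; "force": force on the tool from outside, world axes, zero at the start; "moment": the same for the moment, N m; "width": finger opening in m.
Only numpy, scipy, OpenCV 4.12 (cv2) and the standard library are available. Lean on these libraries where they do the work, as an engineer would, in place of code of your own. Each camera call takes 0.05 s, during which the arm holds its last target.

## Working session

There is one attempt and no reset: what is moved stays moved. The work goes in short steps, Python scripts to look and compute and a tool call to move; the robot and the scene stay as the last step left them, time stands still between calls to the robot, and variables do not carry over. Pictures are saved under pics/ and viewed, and the job is handed in when it is done.

Besides the shell and the picture viewer there is one more tool, called by a JSON object that holds its "name" and its "arguments", one argument or row to a line. step_arm: Moves the arm, as the interface text tells. Its arguments: {"type":"object","properties":{"deltas":{"type":"array"},"squeeze":{"type":"number"}},"required":["deltas"]}

```bash
ls; mkdir -p pics
cat > h.py <<'E'
from station import *
import numpy as np, cv2
from scipy.spatial.transform import Rotation as R
def save(f,name,crop=None,s=1):
    im=f["pixels"][:,:,::-1]
    if crop: l,t,r,b=crop; im=im[t:b,l:r]
    if s!=1: im=cv2.resize(im,None,fx=s,fy=s,interpolation=cv2.INTER_CUBIC)
    cv2.imwrite("pics/"+name,im)
def world(f,u,v,z=None):
    z=f["range_z"][v,u] if z is None else z
    p=np.array([(u-f["cx"])/f["fx"]*z,(v-f["cy"])/f["fy"]*z,z,1])
    return (np.linalg.inv(f["view"])@p)[:3]
def cloud(f):
    v,u=np.mgrid[0:384,0:512]; z=f["range_z"]
    p=np.stack([(u-f["cx"])/f["fx"]*z,(v-f["cy"])/f["fy"]*z,z,np.ones_like(z)],-1)
    w=(p@np.linalg.inv(f["view"]).T)[...,:3]; w[z<=0]=np.nan
    return w
def proj(f,p):
    c=f["view"]@np.append(p,1); return f["fx"]*c[0]/c[2]+f["cx"],f["fy"]*c[1]/c[2]+f["cy"]
E
python3 - <<'E'
from h import *
s=get_state();print({k:np.round(v,3) for k,v in s.items()})
for n in("scene","top"):
    f=grab_frame(n);save(f,n+"0.png",s=1.5);print(n,f["fx"],f["cx"],f["cy"],np.round(f["view"],3).tolist())
    np.savez(n+"0.npz",**f)
    for t in("mixer","speed_grip","catch_tab","lever_handle","beaker_rim"):
        print(t,[(round(b["conf"],2),np.round(b["extent"]).tolist()) for b in boxes_of(t,n)])
f=grab_frame("wrist");save(f,"wrist0.png",s=1.5)
E
```

```text
pics
{'t': np.float64(0.0), 'q': array([ 1.602,  0.359,  0.011, -0.   , -1.224, -0.288]), 'qd': array([-0.001,  0.001,  0.002,  0.   , -0.001,  0.   ]), 'joint_efforts': array([-1.0000e-03, -5.8272e+01,  2.9305e+01,  6.9970e+00,  7.0000e-03,
       -0.0000e+00]), 'eef_pos': array([0.171, 0.652, 0.243]), 'ee_rot': array([ 0.084,  1.569, -1.744]), 'force': array([-0.558, -0.799,  0.698]), 'moment': array([ 0.008, -0.028,  0.009]), 'width': np.float64(0.087)}
scene 405.3366661696973 257.2540756565346 195.09551103957256 [[0.923, 0.385, -0.006, -0.492], [0.335, -0.811, -0.479, -0.071], [-0.189, 0.44, -0.878, 1.243], [0.0, 0.0, 0.0, 1.0]]
mixer [(0.75, [191.0, 159.0, 345.0, 332.0])]
speed_grip [(0.83, [212.0, 254.0, 227.0, 274.0]), (0.75, [155.0, 327.0, 188.0, 367.0])]
catch_tab [(0.61, [270.0, 186.0, 282.0, 214.0])]
lever_handle [(0.76, [280.0, 160.0, 343.0, 214.0])]
beaker_rim [(0.94, [242.0, 231.0, 266.0, 259.0]), (0.9, [175.0, 207.0, 199.0, 230.0]), (0.72, [192.0, 158.0, 344.0, 332.0]), (0.7, [151.0, 258.0, 181.0, 282.0])]
top 413.5648711660481 249.606911694354 181.89740937235317 [[0.03, -1.0, 0.0, -0.015], [-0.978, -0.029, -0.207, 0.552], [0.207, 0.006, -0.978, 1.076], [0.0, 0.0, 0.0, 1.0]]
mixer [(0.71, [203.0, 77.0, 330.0, 230.0]), (0.24, [365.0, 204.0, 401.0, 233.0])]
speed_grip [(0.62, [298.0, 199.0, 312.0, 214.0])]
catch_tab [(0.47, [235.0, 164.0, 247.0, 177.0])]
lever_handle [(0.74, [200.0, 96.0, 246.0, 165.0])]
beaker_rim [(0.83, [259.0, 253.0, 277.0, 271.0]), (0.65, [312.0, 244.0, 334.0, 264.0]), (0.62, [265.0, 176.0, 281.0, 196.0]), (0.34, [144.0, 170.0, 181.0, 203.0])]
```

View pics/scene0.png

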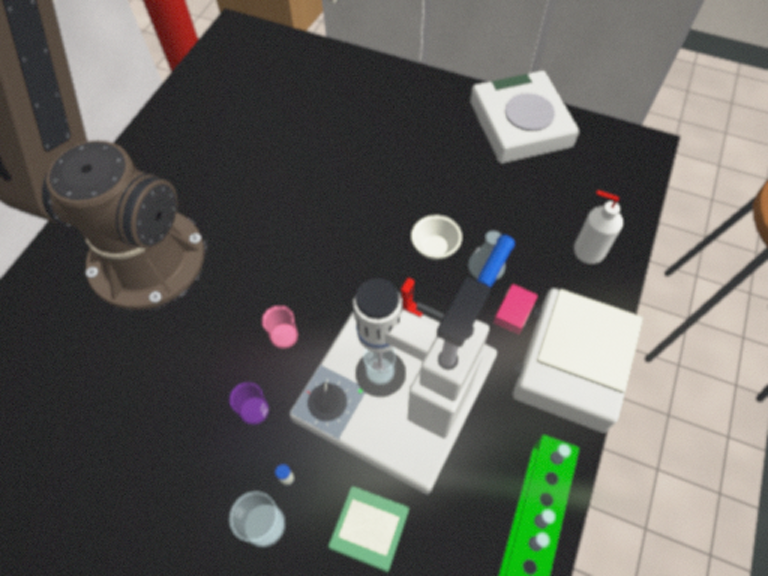

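View pics/top0.png

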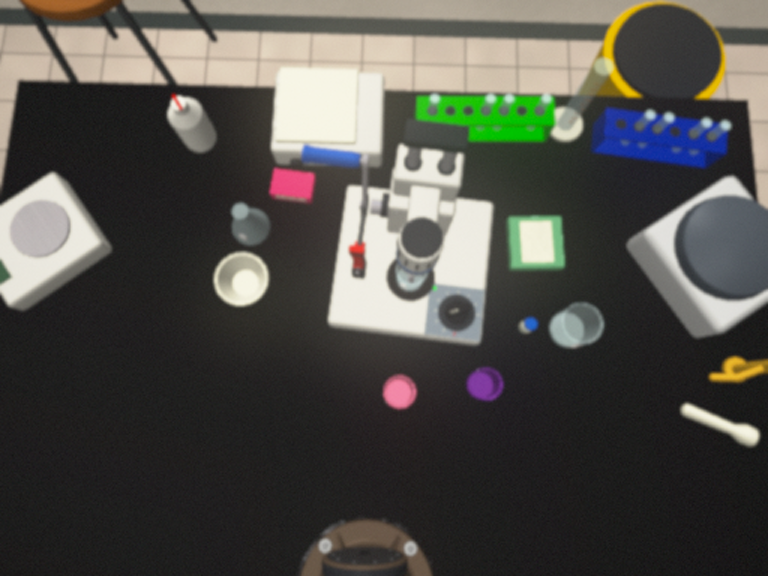

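View pics/wrist0.png

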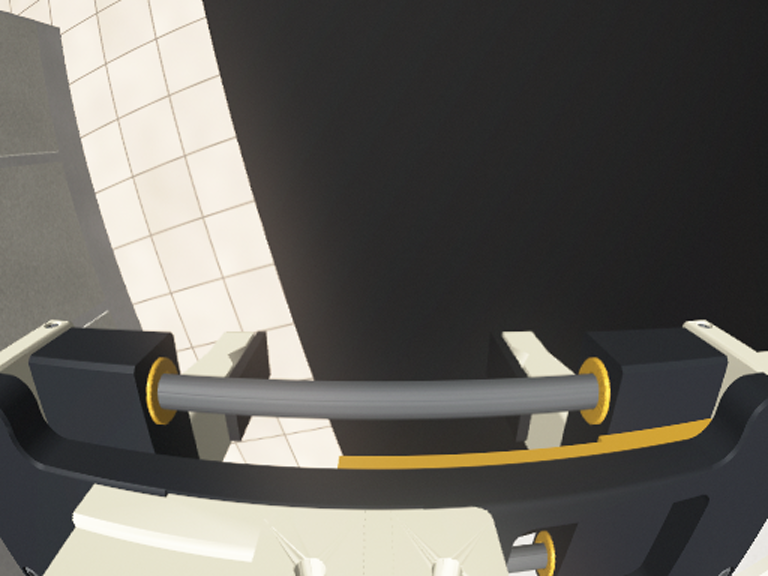

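Run:
```python
from h import *
for n in("top","scene"):
    f=dict(np.load(n+"0.npz"));w=cloud(f);px=f["pixels"].astype(int)
    m=(abs(w[...,2]-0.05)<0.008)&(px.min(-1)>60)
    c,l,st,ce=cv2.connectedComponentsWithStats(m.astype(np.uint8))
    k=1+np.argmax(st[1:,4]);print(st[k],np.nanmedian(w[l==k],0))
    P=w[l==k][:,:2].astype(np.float32)
    print(n,cv2.minAreaRect(P*1000))
    # knob, lever, catch
    hsv=cv2.cvtColor(f["pixels"],cv2.COLOR_RGB2HSV)
    blue=(hsv[...,0]>100)&(hsv[...,0]<125)&(hsv[...,1]>150)&(hsv[...,2]>80)&(w[...,2]>.25)
    B=w[blue];print("lever",len(B),np.median(B,0),B.max(0),B.min(0), cv2.minAreaRect(B[:,:2].astype(np.float32)*1000))
    red=((hsv[...,0]<6)|(hsv[...,0]>175))&(hsv[...,1]>180)&(hsv[...,2]>80)&(w[...,2]>.12)&(w[...,2]<.24)&(w[...,0]<.75)
    B=w[red];print("catch",len(B),np.median(B,0),B.max(0),B.min(0))
f=dict(np.load("top0.npz"));save(f,"ct.png",(200,60,350,240),4)
f=dict(np.load("scene0.npz"));save(f,"cs.png",(180,150,350,340),3.5-.4)
```

```text
[ 219  123  110  106 6495] [ 0.54222299 -0.06071089  0.0508379 ]
top ((578.8292236328125, -66.1351318359375), (279.77593994140625, 270.47259521484375), 84.35929107666016)
lever 147 [0.67501281 0.07137456 0.31001755] [0.68459383 0.10910578 0.31352408] [0.66811674 0.03128853 0.30516726] ((675.524169921875, 70.300537109375), (78.46862030029297, 11.500648498535156), 84.84814453125)
catch 28 [0.55583971 0.02969806 0.21791545] [0.56075186 0.03923575 0.22246485] [0.55284042 0.02243718 0.21328901]
[ 194  209  137  119 5608] [ 0.57587353 -0.13662537  0.0499769 ]
scene ((579.4298706054688, -68.54586791992188), (278.0310974121094, 269.68389892578125), 84.38510131835938)
lever 370 [0.67798684 0.0699603  0.30794788] [0.69333527 0.1134195  0.31347336] [0.66326129 0.02613889 0.29750282] ((677.1599731445312, 69.6536865234375), (86.9629898071289, 23.912260055541992), 83.19672393798828)
catch 138 [0.56308779 0.02552946 0.19622974] [0.58344704 0.04092914 0.22015555] [0.5527363  0.01597858 0.14526496]
```

View pics/ct.png

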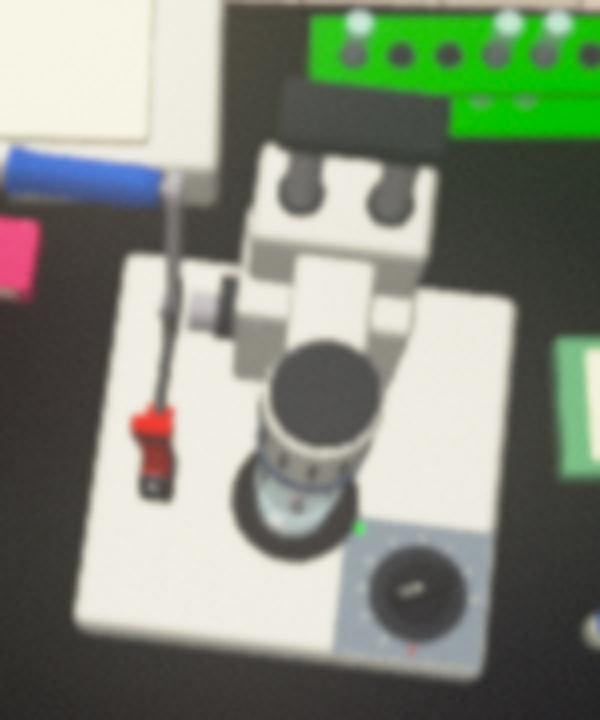

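View pics/cs.png

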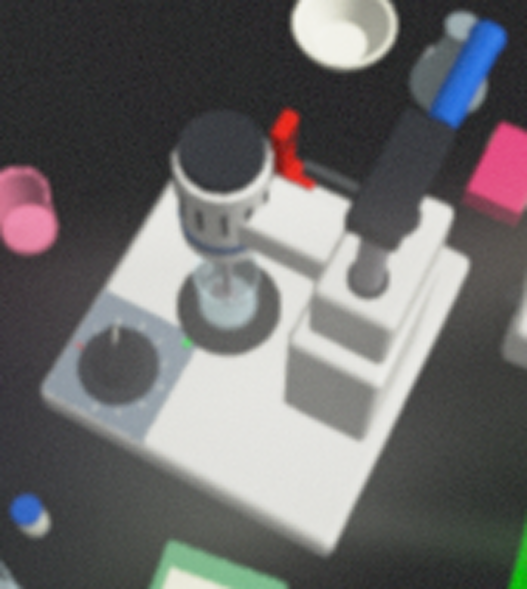

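```bash
cat >> h.py <<'E'
MO=np.array([.579,-.067,0]); MY=np.radians(-5.63)
def mw(x,y,z): return MO+R.from_euler('z',MY).apply([x/1000,y/1000,z/1000])
def go(p,axis_deg=None,s=None):
    """tool delta (cm) and roll(deg) to world p, with opening axis (tool z) at mixer-frame angle"""
    s=s or get_state(); r=R.from_euler('xyz',s["ee_rot"]); d=r.inv().apply(np.asarray(p)-s["eef_pos"])*100
    roll=None
    z=r.apply([0,0,1]); cur=np.degrees(np.arctan2(z[1],z[0])-MY)
    if axis_deg is not None:
        # tool x down: +roll about tool x turns clockwise seen from above
        roll=-(((axis_deg-cur)+90)%180-90)
    return np.round(d,2),None if roll is None else round(roll,1),round(cur,1)
E
python3 - <<'E'
from h import *
s=get_state();r=R.from_euler('xyz',s["ee_rot"]);print(np.round(r.as_matrix(),3))
print("knob",mw(-85,-90,87),"tab",mw(-30,95,203),"lever",mw(84,147,298),mw(-66,147,220))
print(go([.41,.14,.29],-64))
print(go([.43,-.15,.27],-64))
for n in("top","scene"):
    f=dict(np.load(n+"0.npz"));w=cloud(f)
    d=np.hypot(w[...,0]-.4857,w[...,1]+.148)
    m=(d<.03)&(w[...,2]>.078);P=w[m];print(n,len(P),cv2.minAreaRect(P[:,:2].astype(np.float32)*1000),P[:,2].max())
    c=P[:,:2]-P[:,:2].mean(0);e,v=np.linalg.eigh(c.T@c);print(np.degrees(np.arctan2(v[1,1],v[0,1])),np.sqrt(e/len(P)))
    print("zmap",[ (k,np.nanmedian(w[...,0][abs(w[...,2]-0.001)<9]).round(2)) for k in [0]])
f=dict(np.load("top0.npz"));w=cloud(f)
for (u,v) in [(323,256),(267,261),(165,150),(161,185),(353,216)]: print((u,v),np.round(w[v,u],3))
print(np.round(grab_frame("wrist")["hand_eye"],3))
E
```

```text
[[ 0.     0.967 -0.254]
 [ 0.    -0.254 -0.967]
 [-1.    -0.    -0.   ]]
knob [ 0.48558067 -0.14822702  0.087     ] tab [0.55846459 0.03048486 0.203     ] lever [0.67701608 0.07105016 0.298     ] [0.52773966 0.08576576 0.22      ]
(array([-4.64, 36.1 , 43.55]), np.float64(-35.1), np.float64(-99.1))
(array([-2.65, 45.4 , 71.09]), np.float64(-35.1), np.float64(-99.1))
top 91 ((485.4854736328125, -146.84170532226562), (14.082146644592285, 41.37281036376953), 18.099010467529297) 0.10171295368790534
108.25606161934842 [0.00421658 0.01189562]
zmap [(0, np.float64(0.53))]
scene 109 ((486.7876281738281, -148.63487243652344), (14.710044860839844, 42.547080993652344), 16.713077545166016) 0.09739110758377811
108.68190083409861 [0.00420633 0.01259334]
zmap [(0, np.float64(0.48))]
(323, 256) [ 0.36  -0.207  0.005]
(267, 261) [ 0.342 -0.052  0.006]
(165, 150) [0.635 0.24  0.06 ]
(161, 185) [0.546 0.256 0.006]
(353, 216) [ 0.466 -0.279  0.059]
[[-0.    -0.282  0.959 -0.141]
 [ 0.001 -0.959 -0.282  0.077]
 [ 1.     0.001  0.    -0.   ]
 [ 0.     0.     0.     1.   ]]
```

{"name": "step_arm", "arguments": {
  "deltas": [
    [-2,2,2.5,0,0],
    [-4,4,5,0,0],
    [-5,6.5,8,0,0],
    [-5,9,11,-4,0],
    [-5,11.5,14,-8,0],
    [-5,14,17,-12,0],
    [-5,16.5,20,-16,0],
    [-5,19,23,-20,0],
    [-5,21.5,26,-24,0],
    [-5,24,29,-28,0]
  ]
}}

```text
t: 1.53
eef_pos: [0.3302, 0.3096, 0.294]
ee_rot: [2.486, 1.57, 1.151]
force: [-0.2, -0.3, 0.1]
width: 0.0876
```

Run:
```python
from h import *
s=get_state();print(s["t"],s["q"].round(3),s["eef_pos"].round(3),s["ee_rot"].round(3))
print(go([.41,.14,.29],-66));print(go([.43,-.15,.27],-66))
```

```text
1.5333 [ 1.191 -0.051 -0.369  0.    -1.252  0.616] [0.33  0.31  0.294] [2.486 1.57  1.151]
(array([ 0.38,  3.79, 18.35]), np.float64(-4.9), np.float64(-70.9))
(array([ 2.35, -1.04, 47.02]), np.float64(-4.9), np.float64(-70.9))
```

{"name": "step_arm", "arguments": {
  "deltas": [
    [0,0.8,4,7,0],
    [0,1.6,8,14,0],
    [0,2.4,11,21,0],
    [0,3.2,15,28,0],
    [0,3.8,18.5,35,0],
    [0,3.0,22,42,0],
    [0,2.4,25,49,0],
    [0,1.8,28,56,0],
    [0,1.2,31,63,0],
    [0,0.6,34,70,0]
  ]
}}

```text
t: 2.37
eef_pos: [0.4136, -0.0197, 0.294]
ee_rot: [2.969, 1.57, 0.402]
force: [0.9, 0.6, 0.6]
width: 0.0878
```

Run:
```python
from h import *
s=get_state();print(s["t"],s["q"].round(3),s["eef_pos"].round(3),s["ee_rot"].round(3))
print(go([.43,-.15,.27],-66))
```

```text
2.3667 [ 0.434 -0.125 -0.434  0.    -1.261  0.141] [ 0.414 -0.02   0.294] [2.969 1.57  0.402]
(array([ 2.39, 11.83,  5.72]), np.float64(-75.4), np.float64(-141.4))
```

Run:
```python
from h import *
print(go([.486,-.148,.294],-66))
```

```text
(array([ 0.  , 14.71,  0.91]), np.float64(-75.4), np.float64(-141.4))
```

{"name": "step_arm", "arguments": {
  "deltas": [
    [-1,1,0,7,0],
    [-2,2,0,14,0],
    [-3,4,0,21,0],
    [-3,6,0,28,0],
    [-3,8,0,35,0],
    [-3,10,0,42,0],
    [-3,12,0.5,49,0.2],
    [-3,13,0.9,56,0.3],
    [-3,14,0.9,63,0.3],
    [-3,14.7,0.9,70,0.3]
  ]
}}

```text
t: 3.2
eef_pos: [0.4873, -0.1469, 0.3235]
ee_rot: [2.919, 1.571, -0.871]
force: [0.1, -0.8, -0.7]
width: 0.0668
```

Run:
```python
from h import *
s=get_state();print(s["t"],s["q"].round(3),s["eef_pos"].round(3),s["ee_rot"].round(3),s["width"])
print(go([.486,-.148,.32],-66))
f=grab_frame("wrist");save(f,"w1.png",s=1.5)
```

```text
3.2 [ 0.094  0.037 -0.214  0.    -1.319 -0.741] [ 0.487 -0.147  0.324] [ 2.919  1.571 -0.871] 0.0668057806020653
(array([0.35, 0.16, 0.04]), np.float64(34.5), np.float64(148.5))
```

View pics/w1.png

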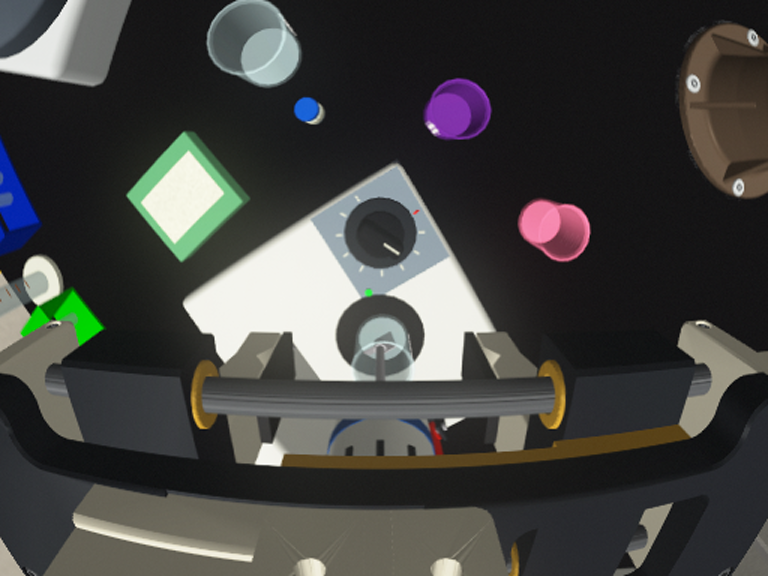

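{"name": "step_arm", "arguments": {
  "deltas": [
    [2,0,0,7,0.3],
    [5,0,0,14,0.3],
    [8,0,0,21,0.3],
    [11,0,0,28,0.3],
    [14,0,0,34.5,0.3],
    [16,0,0,34.5,0.3],
    [17,0,0,34.5,0.3],
    [18,0,0,34.5,0.3],
    [18,0,0,34.5,0.3],
    [18,0,0,34.5,0.3]
  ]
}}

```text
t: 4.08
eef_pos: [0.4876, -0.1459, 0.1442]
ee_rot: [-2.249, 1.57, -0.349]
force: [-0.7, -0.4, -0.1]
width: 0.0613
```

Run:
```python
from h import *
s=get_state();print(s["t"],s["q"].round(3),s["eef_pos"].round(3),s["ee_rot"].round(3),s["width"])
print(go(mw(-85,-90,88),-66.9))
f=grab_frame("wrist");save(f,"w2.png",s=1.5)
```

```text
4.0833 [ 0.096  0.177 -0.487  0.    -0.906 -1.337] [ 0.488 -0.146  0.144] [-2.249  1.57  -0.349] 0.06125234577797319
(array([ 5.62,  0.27, -0.15]), np.float64(1.4), np.float64(114.5))
```

View pics/w2.png

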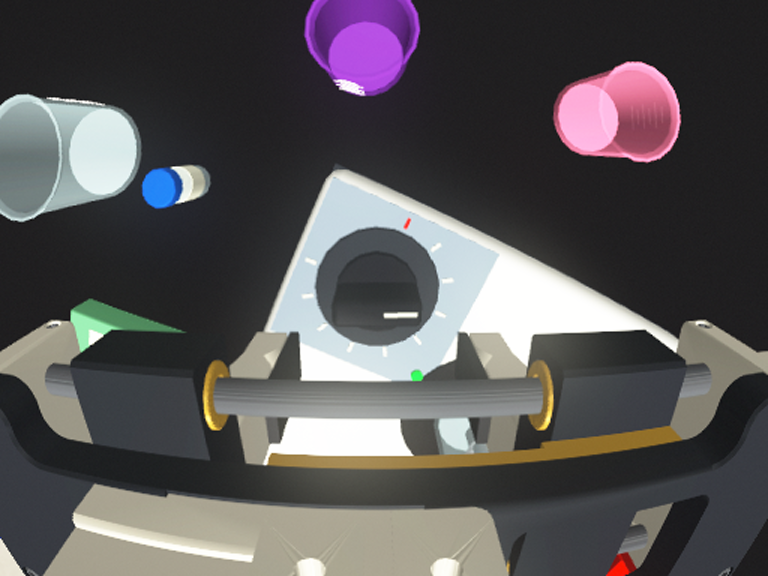

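{"name": "step_arm", "arguments": {
  "deltas": [
    [1.5,0.3,-0.1,1.4,0.3],
    [3,0.3,-0.1,1.4,0.3],
    [4.5,0.3,-0.1,1.4,0.3],
    [5.6,0.3,-0.1,1.4,0.3],
    [5.6,0.3,-0.1,1.4,0.3],
    [5.6,0.3,-0.1,1.4,0.5],
    [5.6,0.3,-0.1,1.4,0.7],
    [5.6,0.3,-0.1,1.4,0.7],
    [5.6,0.3,-0.1,1.4,0.7],
    [5.6,0.3,-0.1,1.4,0.7]
  ],
  "squeeze": 12
}}

```text
t: 4.97
eef_pos: [0.4853, -0.1476, 0.0887]
ee_rot: [-1.753, 1.569, 0.122]
force: [-1.8, 3.7, 7.1]
width: 0.042
```

Run:
```python
from h import *
s=get_state();print(s["t"],s["q"].round(3),s["eef_pos"].round(3),s["force"].round(1),s["moment"].round(3),s["width"])
print(go(mw(-85,-90,88),0))
```

```text
4.9667 [ 0.092  0.245 -0.555 -0.    -0.768 -1.359] [ 0.485 -0.148  0.089] [-1.8  3.7  7.1] [ 1.323  0.341 -0.026] 0.042045206823928115
(array([ 0.07, -0.01, -0.07]), np.float64(-67.0), np.float64(113.0))
```

{"name": "step_arm", "arguments": {
  "deltas": [
    [0,0,0,-7,0.7],
    [0,0,0,-14,0.7],
    [0,0,0,-21,0.7],
    [0,0,0,-28,0.7],
    [0,0,0,-35,0.7],
    [0,0,0,-42,0.7],
    [0,0,0,-49,0.7],
    [0,0,0,-55,0.7],
    [0,0,0,-60,0.7],
    [0,0,0,-65,0.7]
  ],
  "squeeze": 15
}}

```text
t: 5.8
eef_pos: [0.4841, -0.1468, 0.0886]
ee_rot: [-1.363, 1.569, 1.65]
force: [-7.1, 11.4, 14.3]
width: 0.0416
```

Run:
```python
from h import *
s=get_state();print(s["t"],s["q"].round(3),s["eef_pos"].round(3),s["force"].round(1),s["moment"].round(3),s["width"])
print(go(mw(-85,-90,88),0))
```

```text
5.8 [ 0.093  0.244 -0.556 -0.002 -0.771 -0.221] [ 0.484 -0.147  0.089] [-7.1 11.4 14.3] [4.211 2.492 0.021] 0.041597042509399496
(array([ 0.06,  0.12, -0.17]), np.float64(-1.7), np.float64(178.3))
```

Continue past the zero slightly, to feel the stop.

{"name": "step_arm", "arguments": {
  "deltas": [
    [0,0,0,-2,0.7],
    [0,0,0,-3,0.7],
    [0,0,0,-4,0.7],
    [0,0,0,-5,0.7],
    [0,0,0,-6,0.7],
    [0,0,0,-7,0.7],
    [0,0,0,-7,0.7],
    [0,0,0,-7,0.7],
    [0,0,0,-7,0.7],
    [0,0,0,-7,0.7]
  ]
}}

```text
t: 6.63
eef_pos: [0.4839, -0.1475, 0.0881]
ee_rot: [-0.853, 1.57, 2.277]
force: [-3.2, 4.2, 7.3]
width: 0.0424
```

Run:
```python
from h import *
s=get_state();print(s["t"],s["q"].round(3),s["eef_pos"].round(3),s["force"].round(1),s["moment"].round(3),s["width"])
print(go(mw(-85,-90,88),0))
```

```text
6.6333 [ 0.092  0.245 -0.556 -0.001 -0.77  -0.103] [ 0.484 -0.148  0.088] [-3.2  4.2  7.3] [ 1.708  1.334 -0.455] 0.04235472087872592
(array([ 0.01,  0.07, -0.17]), np.float64(5.0), np.float64(185.0))
```

{"name": "step_arm", "arguments": {
  "deltas": [
    [0,0,0,0,0.3],
    [0,0,0,0,0.3],
    [0,0,0,0,0.3],
    [0,0,0,0,0.3],
    [-2,0,0,0,0.3],
    [-4,0,0,0,0.3],
    [-6,0,0,0,0.3],
    [-8,0,0,0,0.3],
    [-10,0,0,0,0.3],
    [-10,0,0,0,0.3]
  ]
}}

```text
t: 7.47
eef_pos: [0.4868, -0.1482, 0.1916]
ee_rot: [3.028, 1.564, -0.123]
force: [0.4, 0.2, -0.2]
width: 0.0612
```

Run:
```python
from h import *
s=get_state();print(s["t"],s["q"].round(3),s["eef_pos"].round(3),s["force"].round(1),s["moment"].round(3),s["width"])
f=grab_frame("wrist");save(f,"w3.png",s=1.5)
f=grab_frame("scene");w=cloud(f);save(f,"s3.png",s=1.5)
d=np.hypot(w[...,0]-.4857,w[...,1]+.148)
m=(d<.03)&(w[...,2]>.078)&(w[...,2]<.1);P=w[m];print(len(P),cv2.minAreaRect(P[:,:2].astype(np.float32)*1000),P[:,2].max())
print(go(mw(-30,95,300),0),go(mw(-85,-90,310),0),go(mw(-200,0,310),0))
```

```text
7.4667 [ 0.092  0.124 -0.429  0.002 -1.012 -0.103] [ 0.487 -0.148  0.192] [ 0.4  0.2 -0.2] [ 0.106 -0.193 -0.009] 0.06118252718813661
106 ((486.86065673828125, -149.11314392089844), (14.987672805786133, 40.969871520996094), 81.36770629882812) 0.09712227420281216
(array([-11.15, -17.91,  -7.18]), np.float64(5.0), np.float64(185.0)) (array([-12.17,   0.04,  -0.09]), np.float64(5.0), np.float64(185.0)) (array([-12.19,  -9.93,  10.58]), np.float64(5.0), np.float64(185.0))
```

View pics/w3.png

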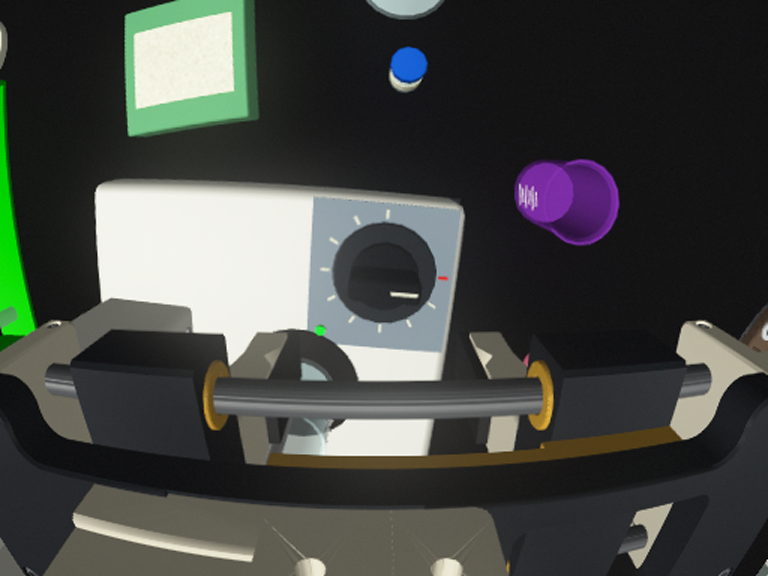

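View pics/s3.png

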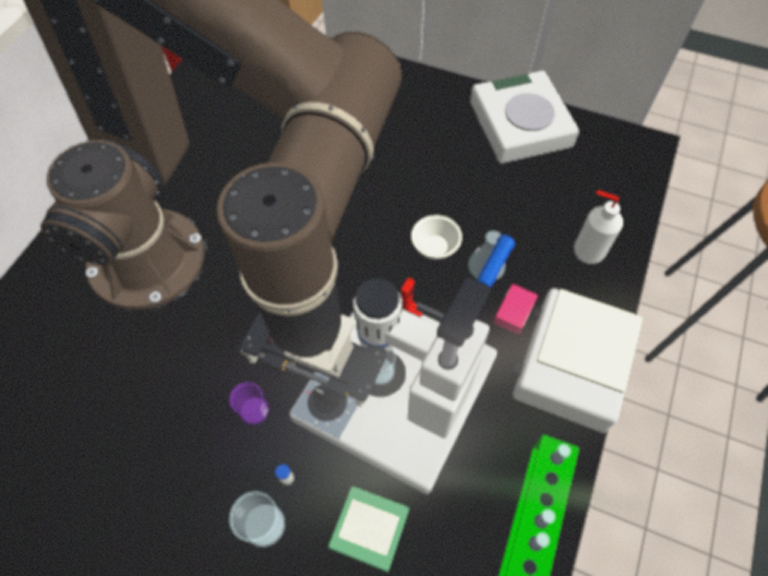

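```bash
cat >> h.py <<'E'
def wcloud(f,s):
    v,u=np.mgrid[0:384,0:512].astype(float); x=(u-f["cx"])/f["fx"];y=(v-f["cy"])/f["fy"];th=np.hypot(x,y)+1e-9
    z=f["range_z"]; k=np.tan(th)/th*z
    p=np.stack([x*k,y*k,z,np.ones_like(z)],-1)@f["hand_eye"].T
    r=R.from_euler('xyz',s["ee_rot"]).as_matrix()
    w=p[...,:3]@r.T+s["eef_pos"]; w[z<=0]=np.nan; return w
E
python3 - <<'E'
from h import *
s=get_state();f=grab_frame("wrist");w=wcloud(f,s)
save(f,"w3c.png",(190,110,330,250),4)
d=np.hypot(w[...,0]-.4857,w[...,1]+.148)
for lo in(.078,.088,.0915):
    m=(d<.03)&(w[...,2]>lo)&(w[...,2]<.1);P=w[m][:,:2]
    r=cv2.minAreaRect(P.astype(np.float32)*1000);c=P-P.mean(0);e,v=np.linalg.eigh(c.T@c)
    print(lo,len(P),r,np.degrees(np.arctan2(v[1,1],v[0,1])))
px=f["pixels"].astype(int)
wh=(px.min(-1)>150)&(d<.03);P=w[wh][:,:2];print("pointer",len(P),P.mean(0));c=P-P.mean(0);e,v=np.linalg.eigh(c.T@c);print(np.degrees(np.arctan2(v[1,1],v[0,1])))
# right edge of base
m=(abs(w[...,2]-.05)<.006)&(px.min(-1)>90);P=w[m][:,:2].astype(np.float32)*1000;print("base",len(P),cv2.minAreaRect(P))
E
```

```text
0.078 958 ((484.0760803222656, -148.318359375), (14.453370094299316, 41.57951736450195), 84.12934875488281) 174.38350649241013
0.088 818 ((484.0770263671875, -148.3179473876953), (14.445857048034668, 41.580360412597656), 84.11054992675781) 174.47108432589988
0.0915 734 ((484.0014343261719, -148.42205810546875), (13.984529495239258, 41.443748474121094), 83.95246124267578) 174.21566927273318
pointer 407 [ 0.48516519 -0.16938824]
161.9825550735989
base 22094 ((533.2509155273438, -162.37017822265625), (257.9330139160156, 325.4144592285156), 54.26164245605469)
```

View pics/w3c.png

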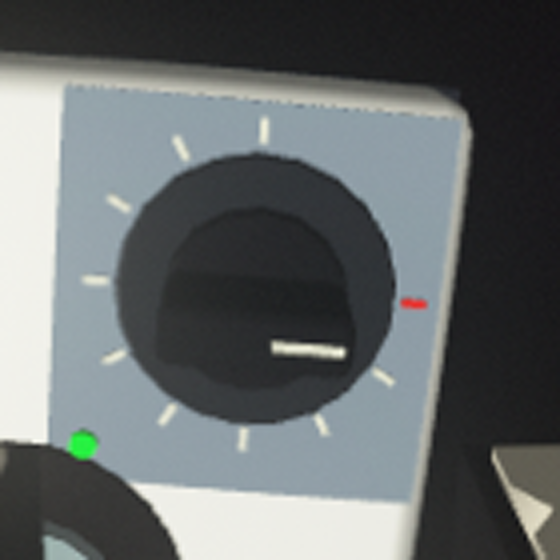

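Run:
```python
from h import *
for p in [(-85,-90,320),(-150,-70,320),(-140,40,320),(-100,90,320),(-31,95,320),(-31,95,222)]: print(p,go(mw(*p),0))
```

```text
(-85, -90, 320) (array([-13.27,   0.03,  -0.13]), np.float64(5.0), np.float64(185.0))
(-150, -70, 320) (array([-13.27,  -2.52,   6.18]), np.float64(5.0), np.float64(185.0))
(-140, 40, 320) (array([-13.26, -13.4 ,   4.22]), np.float64(5.0), np.float64(185.0))
(-100, 90, 320) (array([-13.26, -18.03,  -0.2 ]), np.float64(5.0), np.float64(185.0))
(-31, 95, 320) (array([-13.26, -17.92,  -7.12]), np.float64(5.0), np.float64(185.0))
(-31, 95, 222) (array([ -3.46, -17.92,  -7.12]), np.float64(5.0), np.float64(185.0))
```

{"name": "step_arm", "arguments": {
  "deltas": [
    [-3.5,0,0,1,0.5],
    [-7,0,2,3,0.5],
    [-10.5,-1,4,5,0.5],
    [-13.3,-2.5,6,5,0.5],
    [-13.3,-5,6,5,0.5],
    [-13.3,-8.5,5.5,5,0.5],
    [-13.3,-12,4.5,5,0.5],
    [-13.3,-15,3,5,0.5],
    [-13.3,-17,1,5,0.5],
    [-13.3,-18,-1,5,0.5]
  ]
}}

```text
t: 8.45
eef_pos: [0.4968, 0.0344, 0.3197]
ee_rot: [0.043, 1.57, 3.089]
force: [1.0, -0.3, -0.3]
width: 0.044
```

Run:
```python
from h import *
s=get_state();print(s["t"],s["q"].round(3),s["eef_pos"].round(3),s["force"].round(1),s["width"])
for p in [(-31,95,320),(-31,95,222)]: print(p,go(mw(*p),0))
f=grab_frame("wrist");save(f,"w4.png",s=1.5)
f=grab_frame("top");save(f,"t4.png",s=1.5)
```

```text
8.45 [ 0.464  0.02  -0.241 -0.    -1.311 -0.56 ] [0.497 0.034 0.32 ] [ 1.  -0.3 -0.3] 0.04395502256275183
(-31, 95, 320) (array([-0.04, -0.2 , -6.08]), np.float64(0.2), np.float64(180.2))
(-31, 95, 222) (array([ 9.76, -0.2 , -6.09]), np.float64(0.2), np.float64(180.2))
```

View pics/w4.png

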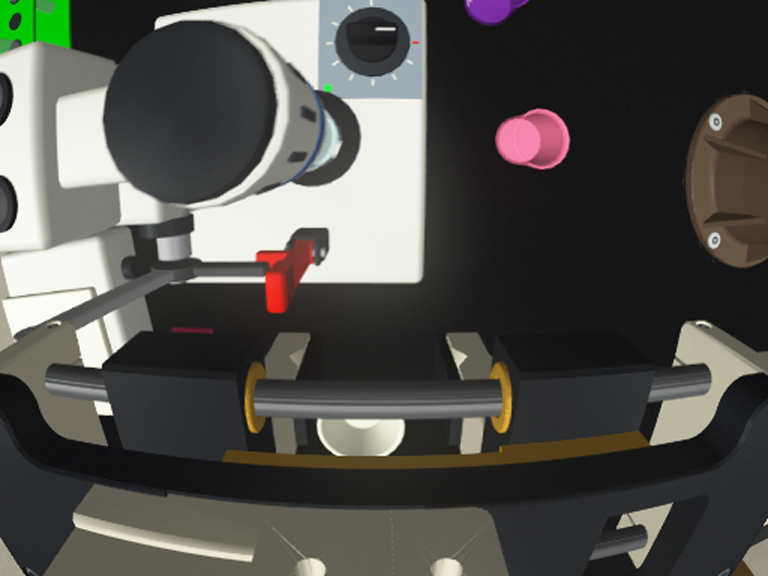

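View pics/t4.png

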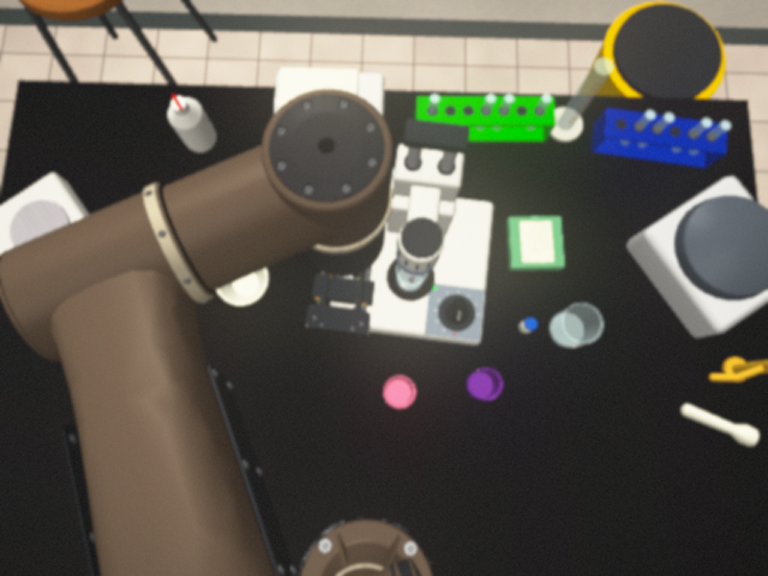

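Run:
```python
from h import *
s=get_state();f=grab_frame("wrist");w=wcloud(f,s)
hsv=cv2.cvtColor(f["pixels"],cv2.COLOR_RGB2HSV)
m=((hsv[...,0]<6)|(hsv[...,0]>175))&(hsv[...,1]>180)&(hsv[...,2]>80)&(w[...,2]>.19)&(w[...,2]<.24)&(w[...,0]>.5)&(w[...,0]<.62)
P=w[m];Q=R.from_euler('z',-MY).apply(P-MO)*1000
print(len(Q),np.percentile(Q,[1,50,99],axis=0).round(1))
m2=(w[...,2]>.24)&(w[...,2]<.36)&(w[...,0]>.6);Q=R.from_euler('z',-MY).apply(w[m2]-MO)*1000
Q=Q[(Q[:,1]>80)];print(len(Q),np.percentile(Q,[0,1,50,99],axis=0).round(1) if len(Q) else 0)
```

```text
353 [[-37.8  82.6 210.8]
 [-32.6  94.8 216.5]
 [-26.4 107.5 218.1]]
524 [[ 62.6  90.4 240.1]
 [ 63.3  90.7 240.6]
 [ 69.5  91.9 261.9]
 [ 91.9  98.7 304.3]]
```

{"name": "step_arm", "arguments": {
  "deltas": [
    [0,-0.2,-2.5,0,0.5],
    [0,-0.2,-5,0,0.5],
    [0,-0.2,-5.8,0,0.5],
    [1,-0.2,-5.8,0,0.5],
    [2.5,-0.2,-5.8,0,0.5],
    [4,-0.2,-5.8,0,0.5],
    [5.5,-0.2,-5.8,0,0.5],
    [6.5,-0.2,-5.8,0,0.5],
    [7,-0.2,-5.8,0,0.5],
    [7,-0.2,-5.8,0,0.5]
  ]
}}

```text
t: 9.43
eef_pos: [0.5532, 0.0279, 0.2493]
ee_rot: [0.366, 1.569, -2.874]
force: [-0.2, 0.1, 0.1]
width: 0.0436
```

Run:
```python
from h import *
s=get_state();print(s["t"],s["q"].round(3),s["eef_pos"].round(3),s["force"].round(1),s["width"])
for p in [(-33.5,95,224)]: print(p,go(mw(*p),0))
f=grab_frame("wrist");save(f,"w5.png",s=1.5)
f=grab_frame("scene");save(f,"s5.png",(150,100,406,292),3)
```

```text
9.4333 [ 0.404  0.157 -0.247 -0.    -1.168 -0.502] [0.553 0.028 0.249] [-0.2  0.1  0.1] 0.04357306443584372
(-33.5, 95, 224) (array([ 2.53, -0.31, -0.15]), np.float64(-0.0), np.float64(180.0))
```

View pics/w5.png

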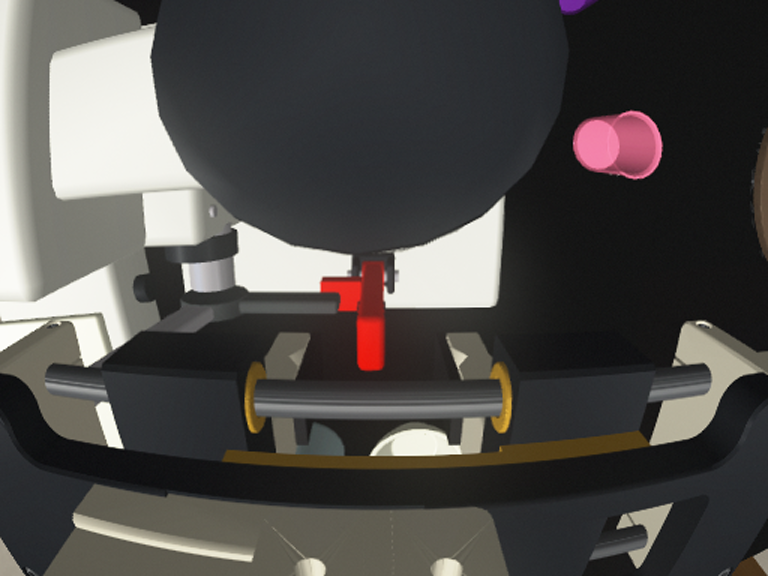

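View pics/s5.png

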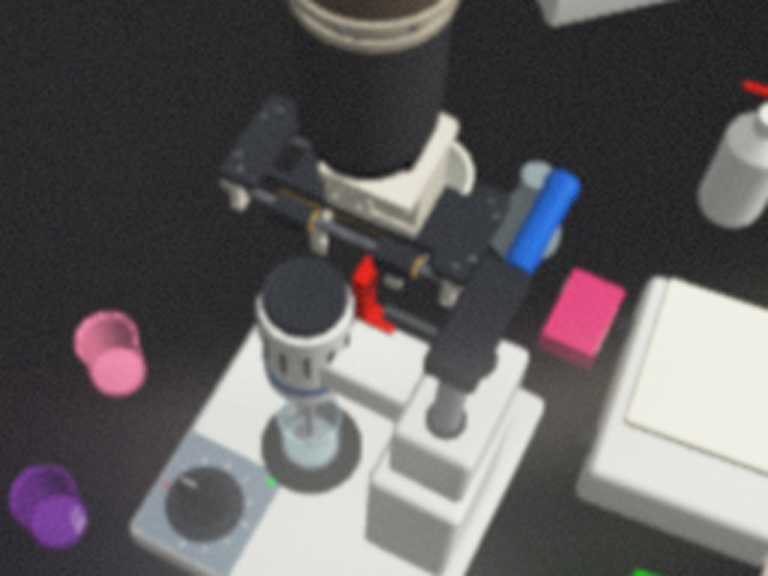

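{"name": "step_arm", "arguments": {
  "deltas": [
    [0.5,-0.3,-0.1,0,0.5],
    [1,-0.3,-0.1,0,0.5],
    [1.5,-0.3,-0.1,0,0.5],
    [2,-0.3,-0.1,0,0.5],
    [2.4,-0.3,-0.1,0,0.5],
    [2.4,-0.3,-0.1,0,0.6],
    [2.4,-0.3,-0.1,0,0.8],
    [2.4,-0.3,-0.1,0,0.95],
    [2.4,-0.3,-0.1,0,0.95],
    [2.4,-0.3,-0.1,0,0.95]
  ],
  "squeeze": 8
}}

```text
t: 10.37
eef_pos: [0.5558, 0.0312, 0.2268]
ee_rot: [-2.825, 1.57, 0.218]
force: [-0.3, -0.4, -0.6]
width: 0.0162
```

Run:
```python
from h import *
s=get_state();print(s["t"],s["q"].round(3),s["eef_pos"].round(3),s["force"].round(1),s["moment"].round(2),s["width"])
f=grab_frame("wrist");save(f,"w6.png",s=1.5)
```

```text
10.3667 [ 0.408  0.177 -0.277  0.    -1.117 -0.506] [0.556 0.031 0.227] [-0.3 -0.4 -0.6] [ 0.08 -0.04 -0.06] 0.016238399783998596
```

View pics/w6.png

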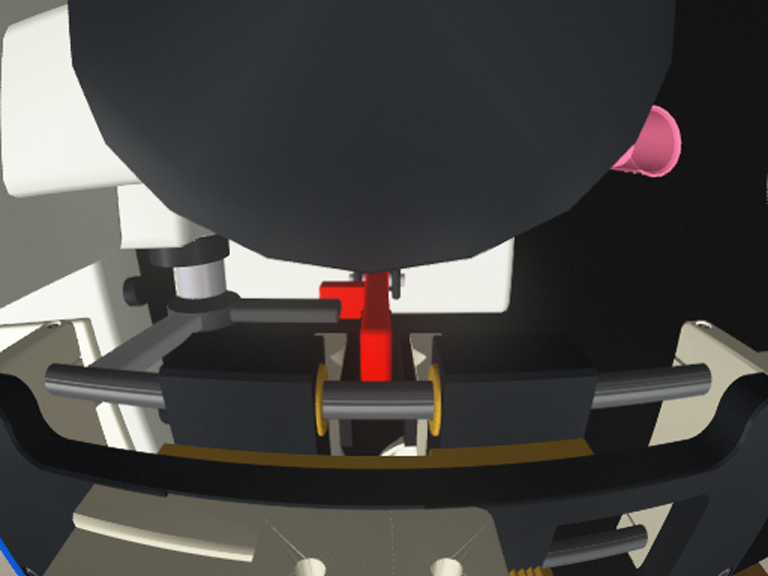

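{"name": "step_arm", "arguments": {
  "deltas": [
    [0,0,0,0,1],
    [0,0,0,0,1],
    [0,0,0,0,1],
    [0.05,-1,0,0,1],
    [0.2,-2.1,0,0,1],
    [0.5,-3.2,0,0,1],
    [0.85,-4.2,0,0,1],
    [1.3,-5.1,0,0,1],
    [1.9,-6,0,0,1],
    [2.5,-6.9,0,0,1]
  ],
  "squeeze": 8
}}

```text
t: 11.25
eef_pos: [0.5631, 0.1013, 0.2014]
ee_rot: [-2.699, 1.569, 0.345]
force: [6.7, -1.3, 0.2]
width: 0.0117
```

Run:
```python
from h import *
s=get_state();print(s["t"],s["q"].round(3),s["eef_pos"].round(3),s["force"].round(1),s["moment"].round(2),s["width"])
f=grab_frame("wrist");save(f,"w7.png",s=1.5)
```

```text
11.25 [ 0.52   0.221 -0.281  0.    -1.067 -0.618] [0.563 0.101 0.201] [ 6.7 -1.3  0.2] [-0.52 -2.54  0.02] 0.011683973220382672
```

View pics/w7.png

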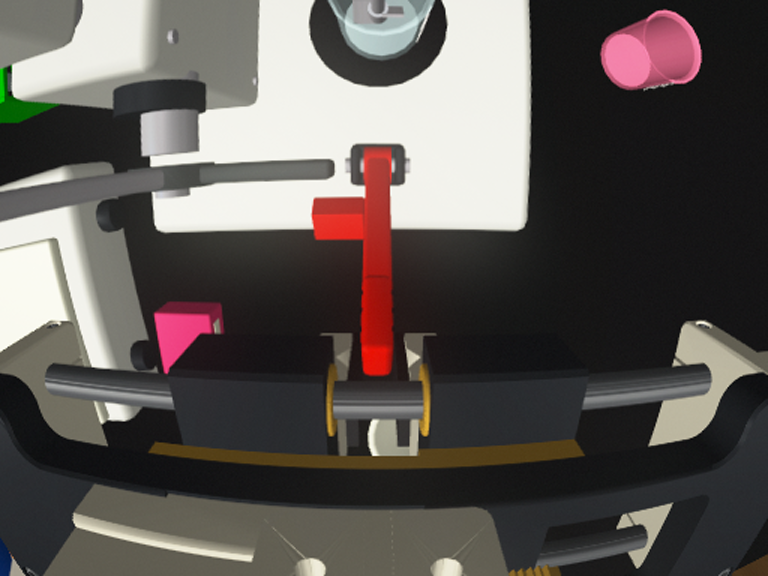

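{"name": "step_arm", "arguments": {
  "deltas": [
    [0.5,-0.5,0,0,1],
    [1,-1,0,0,1],
    [1.5,-1.5,0,0,1],
    [2.2,-2,0,0,1],
    [2.2,-2,0,0,0.7],
    [2.2,-2,0,0,0.5],
    [2.2,-2,0,0,0.4],
    [2.2,-2,0,0,0.4],
    [0,-2,0,0,0.4],
    [-2,-2,0,0,0.4]
  ]
}}

```text
t: 12.13
eef_pos: [0.5631, 0.1192, 0.2208]
ee_rot: [0.542, 1.567, -2.698]
force: [0.4, 0.0, -0.0]
width: 0.0463
```

Run:
```python
from h import *
s=get_state();print(s["t"],s["q"].round(3),s["eef_pos"].round(3),s["force"].round(1),s["width"])
f=grab_frame("wrist");save(f,"w8.png",s=1.5)
for p in [(-33,120,320),(-33,147,360),(84,147,360),(84,147,298)]: print(p,go(mw(*p),0))
```

```text
12.1333 [ 0.548  0.215 -0.242 -0.    -1.118 -0.646] [0.563 0.119 0.221] [ 0.4  0.  -0. ] 0.04633112455064685
(-33, 120, 320) (array([-9.4 ,  6.45,  0.09]), np.float64(0.0), np.float64(180.0))
(-33, 147, 360) (array([-13.4 ,   3.75,   0.08]), np.float64(0.0), np.float64(180.0))
(84, 147, 360) (array([-13.36,   3.76, -11.62]), np.float64(0.0), np.float64(180.0))
(84, 147, 298) (array([ -7.16,   3.76, -11.6 ]), np.float64(0.0), np.float64(180.0))
```

View pics/w8.png

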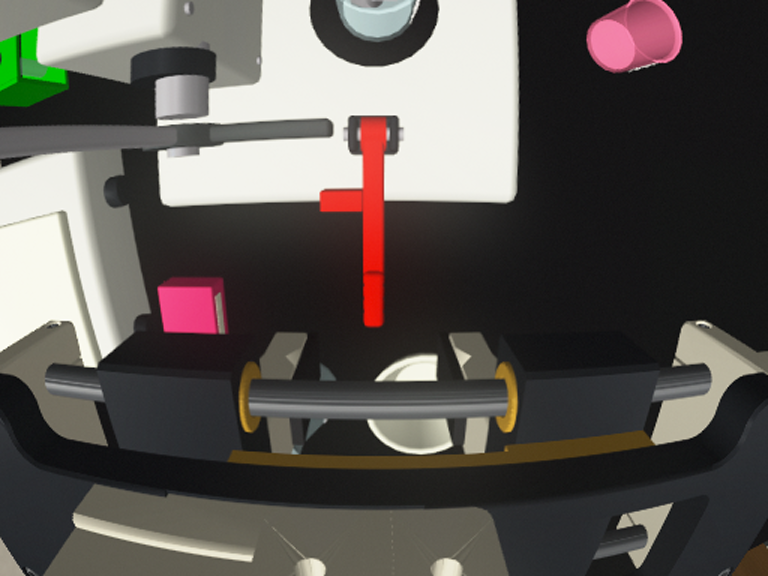

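{"name": "step_arm", "arguments": {
  "deltas": [
    [-3.5,0,0,0,0.3],
    [-7,0.5,0,0,0.3],
    [-10,1.5,0,0,0.3],
    [-13,3,0,0,0.3],
    [-13.4,3.6,-2.5,0,0.3],
    [-13.4,3.6,-5.5,0,0.3],
    [-13.4,3.6,-8.5,0,0.3],
    [-13.4,3.6,-11,0,0.3],
    [-13.4,3.6,-11.6,0,0.3],
    [-13.4,3.6,-11.6,0,0.3]
  ]
}}

```text
t: 13.02
eef_pos: [0.677, 0.0722, 0.3534]
ee_rot: [0.349, 1.567, -2.892]
force: [0.0, 0.4, -1.0]
width: 0.0613
```

Run:
```python
from h import *
s=get_state();print(s["t"],s["q"].round(3),s["eef_pos"].round(3),s["force"].round(1),s["width"])
f=grab_frame("wrist");save(f,"w9.png",s=1.5);w=wcloud(f,s)
f2=grab_frame("scene")
for f,w in((f,w),(f2,cloud(f2))):
    hsv=cv2.cvtColor(f["pixels"],cv2.COLOR_RGB2HSV)
    m=(hsv[...,0]>100)&(hsv[...,0]<125)&(hsv[...,1]>150)&(hsv[...,2]>60)&(w[...,2]>.25)&(w[...,2]<.33)&(w[...,0]>.6)&(w[...,0]<.75)&(w[...,1]>0)&(w[...,1]<.15)
    Q=R.from_euler('z',-MY).apply(w[m]-MO)*1000;print(len(Q),np.percentile(Q,[1,50,99],axis=0).round(1) if len(Q) else 0)
for p in [(84,149,298)]: print(p,go(mw(*p),0))
```

```text
13.0167 [ 0.392  0.328  0.212 -0.    -1.458 -0.491] [0.677 0.072 0.353] [ 0.   0.4 -1. ] 0.06133905143735499
3382 [[ 71.4 104.  299.6]
 [ 83.  136.6 307.9]
 [ 94.5 175.2 310.6]]
367 [[ 73.1 103.2 298.8]
 [ 85.1 146.  308. ]
 [ 96.  187.2 312.2]]
(84, 149, 298) (array([ 5.69, -0.07, -0.16]), np.float64(-0.0), np.float64(180.0))
```

View pics/w9.png

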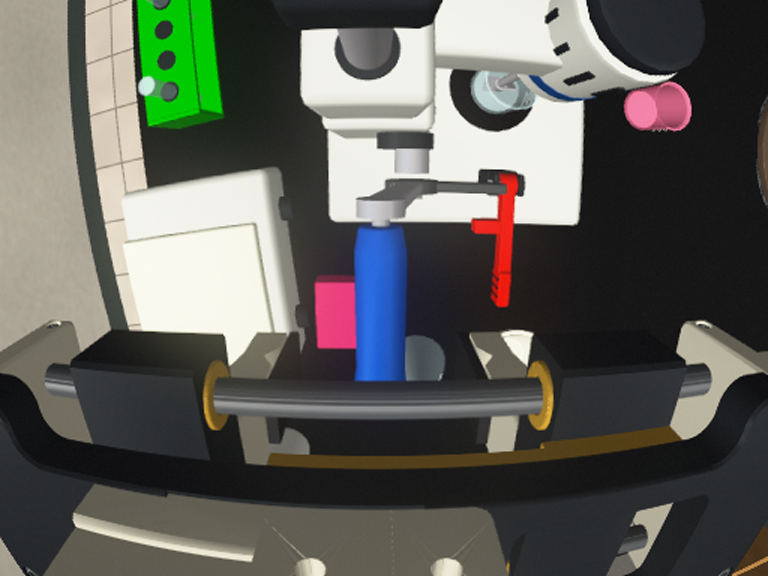

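{"name": "step_arm", "arguments": {
  "deltas": [
    [1.5,0,0,0,0.3],
    [3,0,0,0,0.3],
    [4.5,0,0,0,0.3],
    [5.5,0,0,0,0.3],
    [5.9,0,0,0,0.3],
    [5.9,0,0,0,0.6],
    [5.9,0,0,0,0.8],
    [5.9,0,0,0,0.9],
    [5.9,0,0,0,0.9],
    [5.9,0,0,0,0.9]
  ],
  "squeeze": 25
}}

```text
t: 13.95
eef_pos: [0.6765, 0.0727, 0.2973]
ee_rot: [-2.771, 1.57, 0.272]
force: [0.1, -0.2, -0.4]
width: 0.0337
```

{"name": "step_arm", "arguments": {
  "deltas": [
    [0,0,0,0,1],
    [0,0,0,0,1],
    [0,0,0,0,1],
    [0,0,0,0,1],
    [0,0,0,0,1],
    [0,0,0,0,1],
    [0,0,0,0,1],
    [0,0,0,0,1],
    [0,0,0,0,1],
    [0,0,0,0,1]
  ],
  "squeeze": 25
}}

```text
t: 14.78
eef_pos: [0.6759, 0.0727, 0.2967]
ee_rot: [0.008, 1.57, 3.052]
force: [-4.6, 1.8, 3.5]
width: 0.0233
```

Run:
```python
from h import *
s=get_state();print(s["t"],s["q"].round(3),s["eef_pos"].round(4),s["force"].round(1),s["moment"].round(2),s["width"])
q=R.from_euler('z',-MY).apply(s["eef_pos"]-MO)*1000;print(q)
# arc, tool z = -mixer x ; tool x = down
for th in np.arange(0,1.36,.065):
    x=60-140*np.sin(th-.175);z=160+140*np.cos(th-.175)
    print(round(th,3),"dx %.2f dz %.2f"%((297.9-z)/10,(84.4-x)/10))
```

```text
14.7833 [ 0.393  0.342  0.107 -0.    -1.337 -0.491] [0.6759 0.0727 0.2967] [-4.6  1.8  3.5] [ 0.6   1.8  -0.02] 0.02326848939735372
[ 82.68900477 148.51269081 296.74990765]
0.0 dx 0.00 dz 0.00
0.065 dx -0.13 dz 0.90
0.13 dx -0.20 dz 1.81
0.195 dx -0.21 dz 2.72
0.26 dx -0.16 dz 3.63
0.325 dx -0.05 dz 4.53
0.39 dx 0.11 dz 5.43
0.455 dx 0.34 dz 6.31
0.52 dx 0.61 dz 7.17
0.585 dx 0.95 dz 8.02
0.65 dx 1.34 dz 8.84
0.715 dx 1.78 dz 9.64
0.78 dx 2.27 dz 10.40
0.845 dx 2.82 dz 11.13
0.91 dx 3.40 dz 11.83
0.975 dx 4.04 dz 12.48
1.04 dx 4.71 dz 13.10
1.105 dx 5.42 dz 13.66
1.17 dx 6.17 dz 14.18
1.235 dx 6.95 dz 14.65
1.3 dx 7.75 dz 15.07
```

{"name": "step_arm", "arguments": {
  "deltas": [
    [-0.13,0,0.9,0,1],
    [-0.2,0,1.8,0,1],
    [-0.21,0,2.7,0,1],
    [-0.16,0,3.6,0,1],
    [-0.05,0,4.5,0,1],
    [0.11,0,5.4,0,1],
    [0.34,0,6.3,0,1],
    [0.61,0,7.2,0,1],
    [0.95,0,8.0,0,1],
    [1.34,0,8.85,0,1]
  ],
  "squeeze": 25
}}

```text
t: 15.62
eef_pos: [0.59, 0.0812, 0.2845]
ee_rot: [-2.988, 1.565, 0.056]
force: [5.0, -1.5, 1.0]
width: 0.0233
```

Run:
```python
from h import *
s=get_state();print(s["t"],s["q"].round(3),s["eef_pos"].round(4),s["force"].round(1),s["moment"].round(2),s["width"])
q=R.from_euler('z',-MY).apply(s["eef_pos"]-MO)*1000;print(q)
f=grab_frame("scene");save(f,"s10.png",s=1.5)
```

```text
15.6167 [ 0.466  0.202 -0.112  0.002 -1.252 -0.565] [0.59   0.0812 0.2845] [ 5.  -1.5  1. ] [-0.5  -1.96  0.02] 0.02327122224038675
[ -3.61407871 148.6072063  284.49529706]
```

View pics/s10.png

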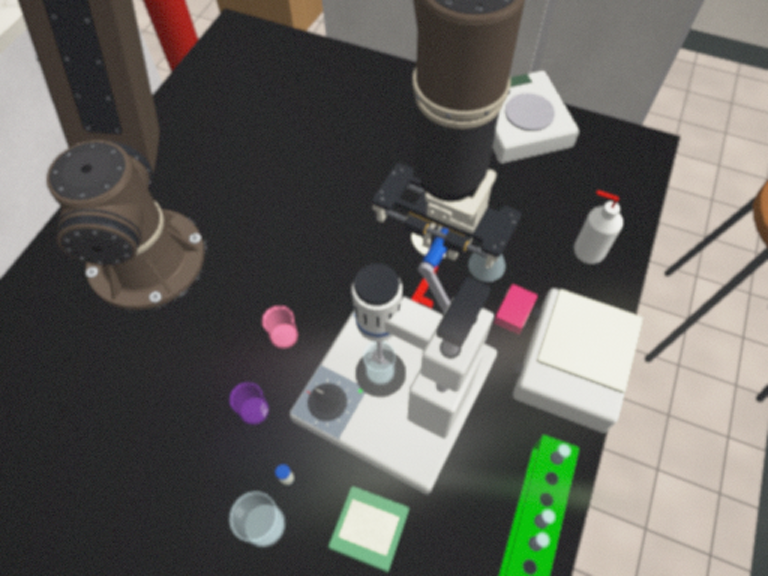

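{"name": "step_arm", "arguments": {
  "deltas": [
    [0.44,0,0.8,0,1],
    [0.93,0,1.56,0,1],
    [1.48,0,2.29,0,1],
    [2.06,0,3.0,0,1],
    [2.7,0,3.64,0,1],
    [3.37,0,4.26,0,1],
    [4.08,0,4.82,0,1],
    [4.83,0,5.34,0,1],
    [5.6,0,5.8,0,1],
    [6.3,0,6.2,0,1]
  ],
  "squeeze": 25
}}

```text
t: 16.5
eef_pos: [0.5266, 0.0875, 0.2208]
ee_rot: [-2.726, 1.569, 0.318]
force: [0.2, 0.0, 5.6]
width: 0.0231
```

{"name": "step_arm", "arguments": {
  "deltas": [
    [0.1,0,0,0,1],
    [0.2,0,0.1,0,1],
    [0.3,0,0.1,0,1],
    [0.4,0,0.1,0,1],
    [0.5,0,0.2,0,1],
    [0.5,0,0.2,0,1],
    [0.5,0,0.2,0,1],
    [0.5,0,0.2,0,1],
    [0.5,0,0.2,0,1],
    [0.5,0,0.2,0,1]
  ]
}}

```text
t: 17.33
eef_pos: [0.5259, 0.0878, 0.2187]
ee_rot: [-2.886, 1.566, 0.159]
force: [-7.5, 2.3, 23.3]
width: 0.023
```

Run:
```python
from h import *
s=get_state();print(s["t"],s["q"].round(3),s["eef_pos"].round(4),s["force"].round(1),s["moment"].round(2),s["width"])
q=R.from_euler('z',-MY).apply(s["eef_pos"]-MO)*1000;print(q, "theta",np.arctan2(60-q[0],q[2]-160)+.175)
f=grab_frame("scene");save(f,"s11.png",s=1.5)
f=grab_frame("wrist");save(f,"w11.png",s=1.5)
```

```text
17.3333 [ 0.534  0.142 -0.341  0.002 -1.084 -0.632] [0.5259 0.0878 0.2187] [-7.5  2.3 23.3] [ 0.34  2.48 -0.05] 0.023047227823747397
[-68.00663553 148.7979446  218.65864803] theta 1.316105451847816
```

View pics/s11.png

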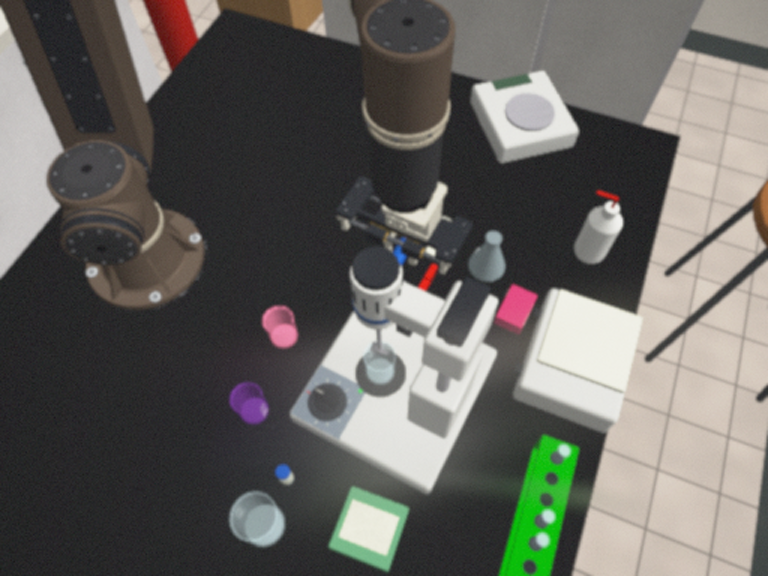

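View pics/w11.png

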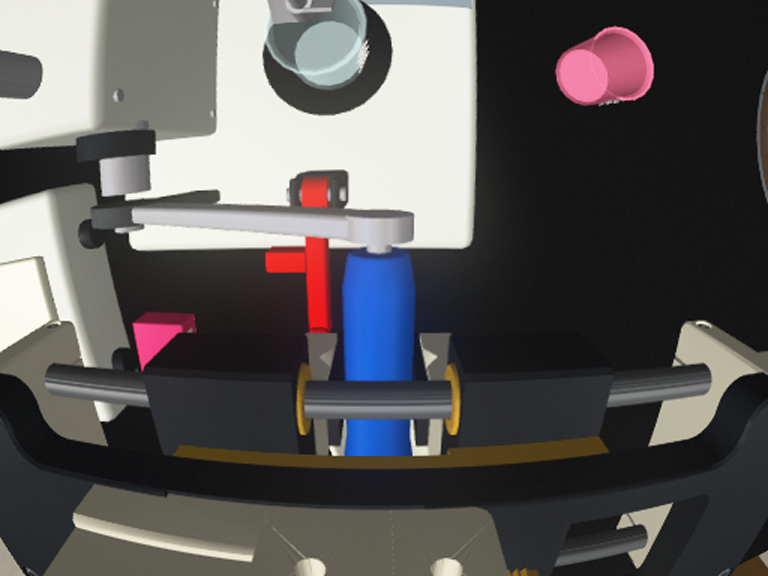

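{"name": "step_arm", "arguments": {
  "deltas": [
    [-0.1,0,0,0,1],
    [-0.1,0,0,0,1],
    [-0.1,0,0,0,1],
    [-0.1,0,0,0,1],
    [-0.1,0,0,0,1],
    [-0.1,0,0,0,1],
    [-0.1,0,0,0,1],
    [-0.1,0,0,0,1],
    [-0.1,0,0,0,1],
    [-0.1,0,0,0,1]
  ]
}}

```text
t: 18.27
eef_pos: [0.5258, 0.0877, 0.2188]
ee_rot: [-2.905, 1.567, 0.14]
force: [-4.5, 0.7, 16.4]
width: 0.0232
```

Run:
```python
from h import *
s=get_state();print(s["t"],s["eef_pos"].round(4),s["force"].round(1),s["width"],abs(s["qd"]).max())
f0=dict(np.load("scene0.npz"));f=grab_frame("scene")
for t in("flask_mid","vial_mid","mortar_mid","slide_box_mid","filter_box_mid","big_beaker_mid","beaker_rim","paddle_foot"):
    print(t,[(round(b["conf"],2),np.round(b["extent"]).tolist()) for b in boxes_of(t,"scene")][:4])
d=np.abs(f["pixels"].astype(int)-f0["pixels"]).max(-1);d[d<60]=0
cv2.imwrite("pics/diff.png",cv2.resize(d.astype(np.uint8),None,fx=1.5,fy=1.5))
save(f,"s12.png",(180,150,350,340),3)
w=cloud(f);d=np.hypot(w[...,0]-.4857,w[...,1]+.148)
m=(d<.03)&(w[...,2]>.078)&(w[...,2]<.1);print(cv2.minAreaRect(w[m][:,:2].astype(np.float32)*1000))
```

```text
18.2667 [0.5258 0.0877 0.2188] [-4.5  0.7 16.4] 0.023169129804655325 0.0011434417178301977
flask_mid [(0.89, [313.0, 157.0, 337.0, 188.0])]
vial_mid [(0.51, [185.0, 312.0, 197.0, 326.0])]
mortar_mid [(0.55, [282.0, 175.0, 290.0, 194.0])]
slide_box_mid [(0.93, [329.0, 191.0, 356.0, 225.0])]
filter_box_mid []
big_beaker_mid [(0.91, [155.0, 328.0, 188.0, 367.0])]
beaker_rim [(0.87, [178.0, 206.0, 198.0, 231.0]), (0.84, [240.0, 228.0, 262.0, 257.0]), (0.83, [153.0, 253.0, 180.0, 282.0])]
paddle_foot [(0.66, [234.0, 164.0, 331.0, 253.0])]
((486.25946044921875, -148.60748291015625), (14.486536979675293, 40.9996223449707), 83.50869750976562)
```

View pics/diff.png

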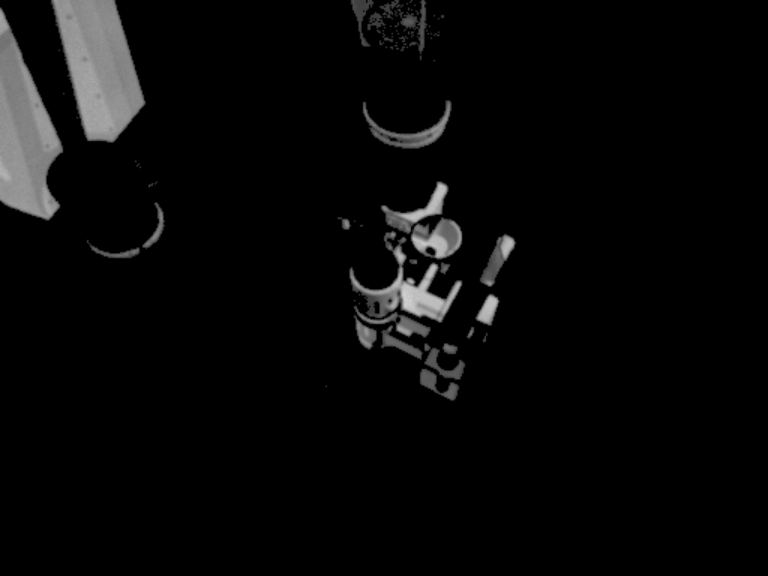

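View pics/s12.png

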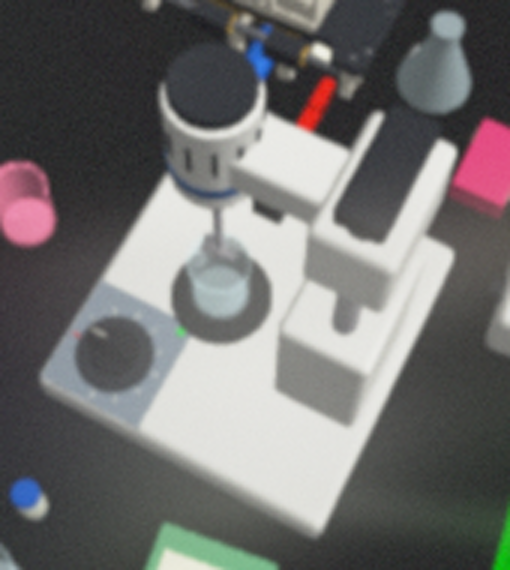

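```bash
python3 -c "
from h import *
print(job_done())"
```

```text
the job is handed in; nothing more can be done
None
```

The job is done and handed in after about 18 s of the 72 s allowed, with the gripper still holding the lift lever at its stop.

1. **Knob:** I gripped the bar lengthwise and turned it about 67° anticlockwise until it hit the off stop. The wrist camera put the bar parallel to the stirrer's x axis within about 0.2°.
2. **Catch:** I pinched the tab, swung it outward past its tipping point and let it go. The pictures show it lying folded over to the left.
3. **Lever:** I pinched the blue grip and pulled it along its arc to the stop. The computed lever angle was about 1.3 rad. I then eased the push slightly, and it still presses on the stop with about 16 N.

**Last checks:**
- **Paddle:** the head is up, and in the last picture the paddle is up at the little beaker's rim. I did not measure the gap. That it is clear rests on the computed lever angle, which corresponds to about 80 mm of lift.
- **Ware:** a comparison of the first and last scene pictures showed only the arm and the stirrer's own moving parts had changed. The mortar was partly hidden by the gripper in the last picture.
- **Disagreements:** one scene-camera reading put the knob about 3° off zero. The sharper wrist view did not bear this out, and a later scene reading was within about 1°. The network missed the filter box in the last frame, but the comparison shows no change there.

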